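Clamp the long template board in the shoemaker's marking jig

ROBOT

A 7-joint arm with a two-finger parallel gripper is mounted at the origin on the work surface. World frame = base frame: x ahead of the robot, y to its left, z up, the work surface at z = 0. Lengths are in m, angles in rad, forces in N, time in s.
With the tool pointing down it reaches from about 0.425 to 0.95 m from the base axis. Payload 4.7 kg.
Tool frame: the origin (TCP) lies midway between the tips of the shut fingers; the grasp point (between the pads) lies 19 mm behind it; z points along the fingers, y is the line along which they close (so a half turn about z gives the same grasp; the last joint's range is limited). The gripper opens to 87 mm and grips with 3 to 60 N. Pads are 19 mm wide; open, the fingers measure 117 mm over their backs; the gripper's body (75 mm by 190 mm) begins 51 mm behind the grasp point.
Start: joints at [1.072, 0.469, -0.049, 1.532, 0.024, 1.141, -0.082], TCP at [0.306, -0.602, 0.223] pointing down, gripper open.
Joint ranges: [-2.59, 2.59], [-0.33, 1.99], [-1.39, 1.29], [0.1, 2.45], [-1.04, 4.18], [0.21, 1.99], [-2.66, 2.66]. Speed limits (rad/s): [2.57, 2.57, 3.14, 3.14, 3.14, 3.14, 3.14].

INTERFACE

Orientations are given as a rotation vector (axis times angle).
In Python, from plant import bot gives the robot as it stands.
- The arm moves only by the tool carry_out, never from a script. Its argument "rows" is a list that holds one entry, the list of rows, each a list of 6 numbers: the shift along the world's x, y, z in mm, then the turn, a rotation vector about the world's x, y, z in degrees. A call has 1 to 12 rows; each row is the pose to reach, as a shift and turn from the pose commanded when the call began; what a row does not reach only later rows make up. A row lasts 1/10 s, in which the tool goes at most 50 mm and 8.59 degrees, less where a joint would pass 70% of its speed; a pose out of reach is approached as far as the arm can. A call with a gripper value outside its range is refused whole. "fingers" is the finger opening in mm, from 0 to 87, set as the call begins (left out, the last holds). The fingers move at their own pace and stop on an object; the grip force is fixed at half the most. Time passes only in rows, so rows that repeat a pose let the fingers close. It gives the time, the measured TCP pose, the force, the opening and the grip force at its end, in the units of the state.
- bot.get_state(): the state, without advancing time (a new reading comes with each control period).
- bot.get_image(name): name is "side" or "top" or "wrist"; returns (picture, depth): 480x640x3 uint8, blue, green, red; 480x640 float32, m along the optical axis (not along the pixel's ray), 0 where there is no reading.
- bot.camera_params(name): a dict with "camera_matrix" (3x3 intrinsics, pixels), "R" (3x3) and "t" (3): a world point X has camera coordinates R X + t. Camera axes: x right, y down, z forward; pixel columns grow to the right and rows downward; lengths in m; the calibration is good to about 2 mm. A picture is of the moment at which its call begins: read the wrist's pose just before it. camera_params takes no time and is no camera call; for the wrist camera it gives the pose at the moment of the call.
- bot.close_job(): hands the job in; it is judged then, once.
The state is a dict: "clock": time; "q": joint angles; "qvel": joint speeds; "joint_torque": joint torques, N m; "tool_pos": TCP position; "eef_rot": TCP orientation; "force": force on the tool from outside, world axes, zero at the start; "moment": the same for the moment, N m; "width": finger opening in m; "grasp_force": force on a finger pad.
Only numpy, scipy, OpenCV 4.12 (cv2) and the standard library are available. Lean on these libraries where they do the work, as an engineer would, in place of code of your own. Each camera call takes 0.05 s, during which the arm holds its last target. There are 200 camera calls.

TASK

Draw the jig's curved sprung arm back until it stays open by itself. Then lay the long template board (the one with the bar grip) flat on the jig, against the fixed fence and slid along it, gently, until it really touches the end stop, and only then flip the arm back so that it springs onto the board and holds it there. Do not push the board hard against fence or stop, and leave the other things on the bench where they are.

Things in the scene. Friction and masses are not known exactly. Their poses are not given: they have to be found in the camera images.
- jig: Marking jig fixed to the bench: square plywood bed 220 x 220 x 20 mm (top face at z = 20 mm), origin at the centre of its underside, z up. It carries a fence (+y side), an end stop (+x end) and the curved sprung arm. A seated board lies flat with its long side on the fence (board centre at jig y = +50 mm) and one end on the stop (centre 60 mm to -x of the stop's face).
- fence (a point): Point on the fixed fence's inner face, at jig x = 0, y = +80 mm, at bed height. The fence is an aluminium bar along the jig's x from -107 to +83 mm, 18 mm thick in y, 18 mm tall above the bed; the face looks to the jig's -y. Delicate: pushing the board on it with more than 20 N fails; 4 to 8 N is ample.
- stop_mid (a point): Mid-setting of the end stop's face (jig x = +60, y = +50 mm, bed height), NOT the face itself: the stop is adjustable, locked anew each time with its face up to 8 mm to either side in jig x; that is not measured, find it by touch. Dark steel block, 20 mm in x, 40 in y, 18 tall, brass screw up to 26 above the bed; face looks to -x. Pushing the board on it with over 20 N fails.
- clip (a joint): Angle (rad) of the curved arm, a 10 mm steel rod 3 to 13 mm above the bed. From above it opens counter-clockwise, to the jig's -y. 0 = closed, no board (its start); 0.15 = bearing on a seated board; 1.0 = fully open. Over-centre spring: below 0.55 it pushes closed (8 N at the knob at 0), above, open (7 N at 1.0) and stays so; it snaps over softly in 0.5 s.
- clip_knob (a point): Centre of the top of the upright black round knob (14 mm diameter, standing from 6 to 52 mm above the bed) at the free end of the curved arm; 118 mm from the hinge axis, it moves with the arm on a circle about it. The knob may be gripped from above or pushed sideways.
- clip_hinge (a point): The arm's upright hinge axis, at the bed's top face, at jig x = +90, y = -25 mm. Its boss is 18 mm across, 16 mm tall.
- board: The long template board, loose: wooden board 120 mm (its x) x 60 mm (its y) x 14 mm thick, with a lighter wooden bar grip on top at its centre, 50 mm long (x), 20 mm wide (y), from 14 to 46 mm above its underside. Origin at the centre of its underside. About 0.12 kg. Either end may go to the stop. It starts flat on the bench.
- short_board: Another template board, not wanted: 80 x 60 x 14 mm with a round knob 22 mm across, top 44 mm above its underside; origin at the centre of its underside. The two boards may lie in either of two places.
- last: Bystander: wooden shoe last, 215 x 60 mm, 83 mm tall; origin at the centre of its underside.
- glue_jar: Bystander: closed jar, 64 mm across, 85 mm tall; origin at the centre of its underside.
- polish_tin: Bystander: flat tin, 72 mm across, 32 mm tall; origin at the centre of its underside.
- hammer: Bystander: hammer lying at the left of the bench, handle along its x; origin under it on the bench.
- wedge: Bystander: dark wooden wedge block, 90 x 30 x 42 mm; origin at the centre of its underside.
- tack_tray: Bystander: open steel tray, 100 x 70 x 30 mm; origin at the centre of its underside.
There are look-alikes about, which are no part of the job. What is shaped like the board but green or orange is not meant.

How it is judged:
On the way, in this order (a step that is already met when the one before it is completed fails the run):
1. the sprung arm is drawn back past its over-centre point (beyond 0.8 rad) while the board is still away from the jig's seat (value of joint clip above 0.8 rad and horizontal distance between board and jig above 0.1 m), for 0.2 s.
2. with the arm still open (beyond 0.7 rad), the board lies flat in the seat: within 2 mm of the fence and of the end stop (y of board in the frame of jig between 0.048 and 0.0525 m and x of endstop_c0 in the frame of board between -0.072 and 0.072 m and x of board in the frame of jig below 0.012 m and z of board in the frame of jig between 0.017 and 0.0225 m and angle between the x axis of board and the x axis of jig, either way round below 0.04 rad and angle between board's own z axis and vertical below 0.04 rad and value of joint clip above 0.7 rad), for 0.2 s.
At the end, for the whole second after the job is handed in: The board lies flat on the jig bed (tilt under 0.04 rad), square to the fence within 0.04 rad, within 2 mm of the fence and within 2 mm of the end stop, and the sprung arm has closed onto it (joint between 0.08 and 0.25 rad); everything is at rest (y of board in the frame of jig between 0.048 and 0.0525 m and x of endstop_c0 in the frame of board between -0.072 and 0.072 m and x of board in the frame of jig below 0.012 m and z of board in the frame of jig between 0.017 and 0.0225 m and angle between the x axis of board and the x axis of jig, either way round below 0.04 rad and angle between board's own z axis and vertical below 0.04 rad and value of joint clip between 0.08 and 0.25 rad and linear speed of board below 0.01 m/s and velocity of joint clip below 0.05 rad/s); the robot touches nothing.
It fails at once if the board is pushed against the end stop with more than 20 N (contact force between board and endstop_c0 above 20 N).
It fails at once if the board is pushed against the fence with more than 20 N (contact force between board and jig_c1 above 20 N).
It fails at once if a bystander (the short board, last, jar, tin, hammer, wedge or tray) is moved by more than 30 mm (distance of any of short_board, last, glue_jar, polish_tin, hammer, wedge, tack_tray from where it was at the start of the episode above 0.03 m).
It also fails if it takes over 72 s, if anything falls off the work surface, if the arm or the gripper's body presses on something with over 40 N, if the wrist force passes 120 N, or if a joint passes its speed limit or range.

## Working session

There is one attempt and no reset: what is moved stays moved. The work goes in short steps, Python scripts to look and compute and a tool call to move; the robot and the scene stay as the last step left them, time stands still between calls to the robot, and variables do not carry over. Pictures are saved under pics/ and viewed, at most 10 in all, crops included, and the job is handed in when it is done.

Besides the shell and the picture viewer there is one more tool, called after "Call:" as a command line: name --argument value ..., lists and objects as JSON in quotes. carry_out: Moves the arm, as the interface text tells. Its arguments: {"type":"object","properties":{"rows":{"type":"array"},"fingers":{"type":"number"}},"required":["rows"]}

```bash
ls; mkdir -p pics; cat > h.py <<'E'
import numpy as np, cv2
from plant import bot
def grab(name,tag):
    p=bot.camera_params(name); im,d=bot.get_image(name)
    np.savez(f'pics/{tag}.npz',im=im,d=d,K=p['camera_matrix'],R=p['R'],t=p['t']); cv2.imwrite(f'pics/{tag}.png',im)
def load(tag): return np.load(f'pics/{tag}.npz')
def cloud(f):
    K,R,t,d=f['K'],f['R'],f['t'],f['d']; v,u=np.mgrid[0:480,0:640]
    c=np.stack([(u-K[0,2])/K[0,0]*d,(v-K[1,2])/K[1,1]*d,d],-1)
    return (c-np.array(t).ravel())@np.array(R)
def atz(f,u,v,z):
    r=np.array(f['R']).T@np.linalg.inv(f['K'])@np.array([u,v,1.]); o=-np.array(f['R']).T@np.array(f['t']).ravel()
    return o+r*(z-o[2])/r[2]
E
python3 - <<'E'
from h import *
grab('top','top0'); grab('side','side0')
s=bot.get_state(); print(s)
p=bot.camera_params('top'); print(p)
E
```

```text
pics
{'clock': 0.1, 'q': array([ 1.07210613,  0.46938142, -0.0486138 ,  1.5335472 ,  0.02414832,
        1.14101344, -0.08234727]), 'qvel': array([-0.00041416, -0.00062178, -0.00180692, -0.00296652, -0.00029705,
       -0.00207858, -0.00140541]), 'joint_torque': array([ 5.68310006e-04, -5.09172571e+01, -8.11917172e-02, -2.36827594e+01,
       -6.14278181e-02,  3.45318485e-02,  5.91044159e-05]), 'tool_pos': array([ 0.3053419 , -0.60139452,  0.22160208]), 'eef_rot': array([-3.05367156e+00, -7.30811935e-01,  7.89916557e-04]), 'force': array([ 0.31200432, -0.42984539,  0.12064479]), 'moment': array([-0.0128013 , -0.020603  , -0.00755452]), 'grasp_force': 0.0, 'width': 0.08704110656381926}
{'camera_matrix': array([[437.03524468,   0.        , 322.4776865 ],
       [  0.        , 437.03524468, 244.14853256],
       [  0.        ,   0.        ,   1.        ]]), 'R': array([[ 0.00955751, -0.99991885, -0.00842325],
       [-0.99600004, -0.00877098, -0.0889213 ],
       [ 0.0888402 ,  0.00923942, -0.99600304]]), 't': array([-0.08007551,  0.49362264,  1.29619447])}
```

View pics/top0.png

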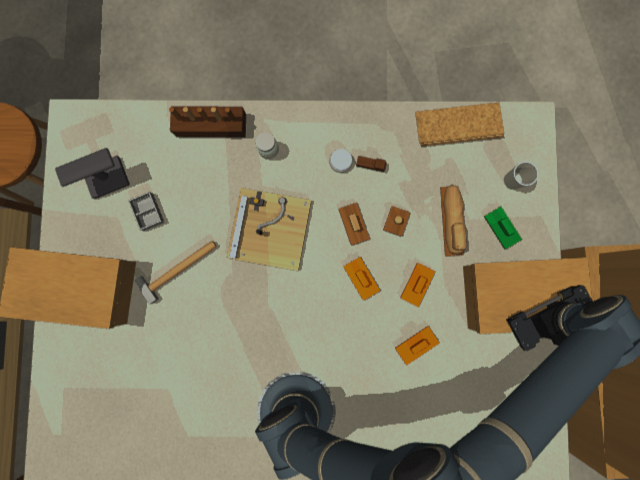

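The jig is at (271,229), with the fence on its left at u≈236. There are five board-like things: brown with a bar grip (354,223), brown with a round knob (397,221), orange at (362,278), (418,284) and (417,345), and green (503,228). The one at (354,223) fits the long board because it is brown, long and has a bar grip. I'll confirm it in an enlarged crop.

```bash
python3 - <<'E'
from h import *
f=load('top0'); im=f['im']
c=im[180:280,225:425]; cv2.imwrite('pics/crop0.png',cv2.resize(c,None,fx=4,fy=4,interpolation=cv2.INTER_CUBIC))
P=cloud(f)
for n,(u,v) in dict(grip=(354,223),skn=(398,220),bed=(290,245),benc=(330,250),fence=(236,235)).items(): print(n,P[v,u].round(4))
def rect(mask,n):
    xy=P[mask][:,:2]*1000; r=cv2.minAreaRect(xy.astype(np.float32)); print(n,mask.sum(),r)
z=P[...,2]; v,u=np.mgrid[0:480,0:640]
reg=lambda a,b,c,d:(u>a)&(u<b)&(v>c)&(v<d)&(f['d']>0)
rect(reg(332,376,195,250)&(z>.008)&(z<.06),'board')
rect(reg(332,376,195,250)&(z>.03)&(z<.06),'grip')
rect(reg(222,320,180,280)&(z>.012)&(z<.06),'jig')
rect(reg(222,252,180,280)&(z>.030)&(z<.06),'fence')
rect(reg(255,270,222,242)&(z>.055)&(z<.09),'knob')
rect(reg(380,415,200,245)&(z>.008),'short')
E
```

```text
grip [ 0.556  -0.1688  0.0463]
skn [ 0.5665 -0.2997  0.0437]
bed [0.4912 0.0228 0.0176]
benc [ 0.4784 -0.0985  0.0011]
fence [0.5178 0.1824 0.0407]
board 781 ((567.6021118164062, -174.81491088867188), (165.3960723876953, 102.12437438964844), 11.541177749633789)
grip 122 ((558.1986083984375, -169.5581817626953), (49.75591278076172, 20.277204513549805), 18.15166473388672)
jig 5192 ((540.259033203125, 88.24723815917969), (220.8632354736328, 220.84947204589844), 80.4688491821289)
fence 422 ((541.6090698242188, 169.97100830078125), (34.472686767578125, 190.038818359375), 79.71882629394531)
knob 23 ((526.3411865234375, 112.90620422363281), (11.728632926940918, 12.810870170593262), 76.50019836425781)
short 520 ((569.6156616210938, -300.44873046875), (59.863285064697266, 86.123779296875), 71.1463851928711)
```

View pics/crop0.png

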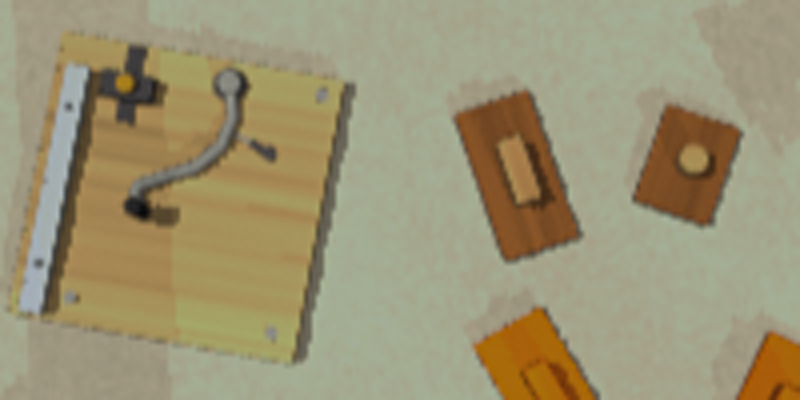

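The crop confirms the board: brown, long, with a lighter bar grip, at crop (518,175). The brown one next to it has a round knob, and the orange ones below are look-alikes. In the crop the hinge is at (229,82), the knob at (137,207) and the stop's screw at (125,83).

```bash
python3 - <<'E'
from h import *
f=load('top0'); P=cloud(f)
A=lambda cx,cy,z:(atz(f,225+(cx-1.5)/4,180+(cy-1.5)/4,z)*1000).round(1)[:2]
print('hinge',A(229,82,.036),'screw',A(125,83,.046),'knob',A(137,205,.072))
C=np.array([A(65,35,.02),A(350,85,.02),A(298,360,.02),A(12,312,.02)]); print('corners',C,C.mean(0))
print('yaws',[np.degrees(np.arctan2(*(a-b)[::-1])).round(2) for a,b in((C[0],C[3]),(C[1],C[2]),(C[0],C[1]),(C[3],C[2]))])
fi=A(90,68,.038),A(42,313,.038); print('fence inner',fi,np.degrees(np.arctan2(*(fi[0]-fi[1])[::-1])))
B=np.array([A(530,92,.014),A(456,116,.014),A(508,262,.014),A(581,236,.014)]);print('board',B.mean(0),np.degrees(np.arctan2(*(B[1]-B[2])[::-1])),np.linalg.norm(B[1]-B[2]))
print('boxes z',P[300,505,2],P[270,60,2],P[330,540,2])
E
```

```text
hinge [625.1  47.9] screw [621.8 124.6] knob [527.  109.5]
corners [[663.6 175.7]
 [626.6 -42.7]
 [417.   -6.1]
 [451.2 210.2]] [539.6    84.275]
yaws [np.float64(-9.23), np.float64(-9.91), np.float64(80.38), np.float64(81.02)]
fence inner (array([634.6, 152.6]), array([449.6, 183.8])) -9.572776605832953
board [ 558.425 -171.7  ] 19.764326870923313 118.58570740186185
boxes z 0.1160464401291221 0.11531176486115606 0.35483485493062955
```

Call:
carry_out --rows '[[[45,10,20,0,0,-6],[70,55,20,0,0,-14],[85,103,20,0,0,-22],[100,150,20,0,0,-30],[115,197,0,0,0,-36.5],[130,244,0,0,0,-36.5],[145,291,0,0,0,-36.5],[160,338,0,0,0,-36.5],[175,385,0,0,0,-36.5],[190,432,0,0,0,-36.5],[200,480,0,0,0,-36.5],[205,528,0,0,0,-36.5]]]' --fingers 0

```text
clock: 1.3
tool_pos: [0.5109, -0.0716, 0.2224]
eef_rot: [-3.131, 0.262, -0.0]
force: [0.8, -0.2, 0.6]
width: 0.0028
grasp_force: 0.0
```

Call:
carry_out --rows '[[[5,48,0,0,0,0],[10,96,0,0,0,0],[15,144,0,0,0,0],[20,192,0,0,0,0],[21,216,0,0,0,0],[21,216,-45,0,0,0],[21,216,-90,0,0,0],[21,216,-120,0,0,0],[21,216,-120,0,0,0]]]'

```text
clock: 2.2
tool_pos: [0.5279, 0.1409, 0.0982]
eef_rot: [3.127, -0.262, -0.015]
force: [-0.3, -0.4, 0.3]
width: 0.0003
grasp_force: 0.0
```

```bash
python3 - <<'E'
from h import *
grab('wrist','w1'); s=bot.get_state(); print(s['tool_pos'],s['force'])
f=load('w1'); print(f['K'],f['R'],f['t'])
E
```

```text
[0.53010077 0.14165494 0.10087232] [ 0.42864764 -0.02939656 -0.13296023]
[[381.58750771   0.         326.21071102]
 [  0.         381.58750771 239.9712457 ]
 [  0.           0.           1.        ]] [[-0.16490531 -0.98629534  0.0052674 ]
 [-0.951036    0.16042099  0.26418863]
 [-0.26141301  0.03855662 -0.96445665]] [0.22399578 0.47906727 0.40139359]
```

View pics/w1.png

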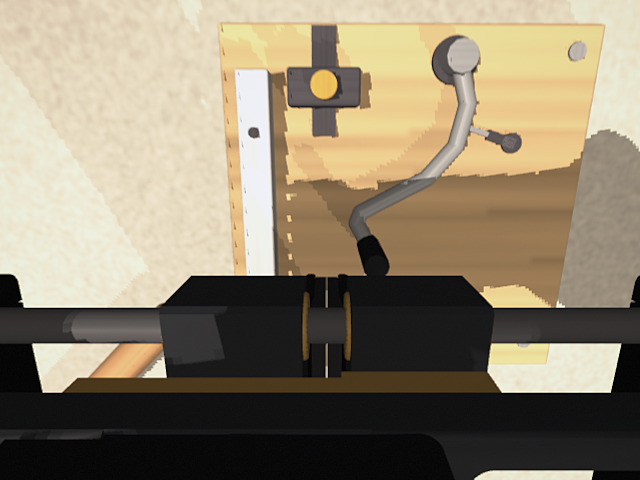

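This close view shows the fence at (254,170) with its inner edge at u≈272, the stop block at (324,87) with its brass screw at (324,84), the hinge at (460,55) and the knob top at (375,266). Next I'll get the jig's pose from it.

```bash
python3 - <<'E'
from h import *
f=load('w1'); P=cloud(f)*1000
A=lambda u,v,z:(atz(f,u,v,z)*1000).round(1)[:2]
print([P[v,u].round(1) for u,v in ((254,170),(324,84),(295,87),(460,55),(375,266),(400,100))])
m=(P[...,2]>33)&(P[...,2]<43); v,u=np.mgrid[0:480,0:640]; m&=(u>225)&(u<285)&(v>60)&(v<270)
xy=P[m][:,:2].astype(np.float32); r=cv2.minAreaRect(xy); print('fence',r)
print('fence inner edge',A(269,69,.038),A(274,275,.038))
print('bed corners',A(220,23,.02),A(604,24,.02),'hinge',A(461,55,.036),'knobtop',A(376,265,.072))
print('stop face (lower edge of block top)',A(290,106,.038),A(360,107,.038),'upper',A(290,68,.038),A(359,68,.038))
# yaw by fence edge and bed edge
e=A(604,24,.02)-A(220,23,.02); print('bed edge yaw',np.degrees(np.arctan2(e[0],-e[1])),np.linalg.norm(e))
e=A(269,69,.038)-A(274,275,.038); print('fence yaw',np.degrees(np.arctan2(e[1],e[0])))
E
```

```text
[array([585.2, 171.5,  37. ]), array([623.2, 124.3,  43.9]), array([625. , 139.9,  38.6]), array([626.6,  49.6,  35.5]), array([528.4, 113.4,  71.2]), array([610. ,  81. ,  20.3])]
fence ((581.3897094726562, 170.85752868652344), (18.361143112182617, 115.15840148925781), 80.4292984008789)
fence inner edge [636.2 152. ] [520.7 172.9]
bed corners [667.2 176.2] [631.3 -37.5] hinge [626.4  49.2] knobtop [529.1 112.8]
stop face (lower edge of block top) [615.9 144.5] [609.1 106.7] upper [634.8 140.8] [628.8 104.4]
bed edge yaw -9.536218552130887 216.69448539360664
fence yaw -10.256819841696398
```

Call:
carry_out --rows '[[[0,0,-30,0,0,0],[1,0,-53,0,0,0],[1,0,-53,0,0,0],[1,-6,-53,0,0,0],[-4,-16,-53,0,0,0],[-10,-28,-53,0,0,0],[-14,-39,-53,0,0,0],[-17,-50,-53,0,0,0],[-18,-62,-53,0,0,0],[-19,-74,-53,0,0,0]]]'

```text
clock: 3.25
tool_pos: [0.5122, 0.0691, 0.0512]
eef_rot: [-3.129, 0.26, -0.002]
force: [-1.3, 3.1, 0.2]
width: 0.0001
grasp_force: 1.0
```

Call:
carry_out --rows '[[[2,-12,0,0,0,0],[3,-23,0,0,0,0],[5,-30,0,0,0,0],[7,-35,0,0,0,0],[7,-35,0,0,0,0],[7,-35,0,0,0,0]]]'

```text
clock: 3.85
tool_pos: [0.5197, 0.0334, 0.0495]
eef_rot: [-3.13, 0.262, 0.0]
force: [-0.5, -0.1, -0.9]
width: 0.0004
grasp_force: 0.0
```

Call:
carry_out --rows '[[[0,0,45,0,0,0],[0,-5,90,0,0,4],[-5,-45,90,0,0,12],[-10,-90,90,0,0,20],[-17,-135,90,0,0,28],[-24,-180,90,0,0,28],[-28,-225,90,0,0,28],[-28,-225,90,0,0,28],[-28,-225,90,0,0,28]]]' --fingers 60

```text
clock: 4.75
tool_pos: [0.4914, -0.1923, 0.1394]
eef_rot: [-3.101, -0.5, 0.0]
force: [-0.2, 0.0, -0.1]
width: 0.0584
grasp_force: 0.0
```

```bash
python3 - <<'E'
from h import *
grab('wrist','w2'); grab('top','top1'); s=bot.get_state(); print(s['clock'],s['tool_pos'],s['eef_rot'],s['force'])
f=load('w2'); P=cloud(f)*1000; t=load('top1')
a=cv2.resize(f['im'],(480,360)); b=cv2.resize(t['im'][180:280,225:325],(360,360),interpolation=cv2.INTER_CUBIC)
cv2.imwrite('pics/v2.png',np.hstack([a,b][:2])[:, :800] if 0 else np.hstack([cv2.resize(f['im'],(440,330)),cv2.resize(b,(330,330))]))
z=P[...,2]; d=f['d']
m=((z>40)&(z<52)&(P[...,0]>510)&(P[...,0]<610)&(P[...,1]>-215)&(P[...,1]<-130)).astype(np.uint8)
def rep(m,n):
    k,l,st,_=cv2.connectedComponentsWithStats(m); i=1+st[1:,4].argmax(); q=P[l==i]; print(n,st[i],cv2.minAreaRect(q[:,:2].astype(np.float32)),np.median(q[:,2]))
rep(m,'grip')
m=((z>8)&(z<20)&(P[...,0]>470)&(P[...,0]<650)&(P[...,1]>-240)&(P[...,1]<-100)).astype(np.uint8); rep(m,'board')
PT=cloud(t)*1000; q=PT[(PT[...,2]>60)&(PT[...,2]<80)&(PT[...,0]>440)&(PT[...,0]<640)&(PT[...,1]>-50)&(PT[...,1]<200)]; print('knob',len(q),q.mean(0) if len(q) else 0)
E
```

```text
4.85 [ 0.49193756 -0.19003423  0.13944978] [-3.09955378e+00 -5.06689527e-01 -1.41624803e-04] [0.65735557 0.5334036  0.03100039]
grip [ 310   93   32   80 2400] ((560.1625366210938, -170.35238647460938), (49.74421310424805, 20.001909255981445), 19.392087936401367) 45.381938022454776
board [  282    43    86   172 11595] ((560.2908935546875, -170.31182861328125), (120.51683044433594, 60.27853012084961), 19.52494239807129) 13.538443400137936
knob 19 [516.46860949   0.84373757  70.7263354 ]
```

View pics/v2.png

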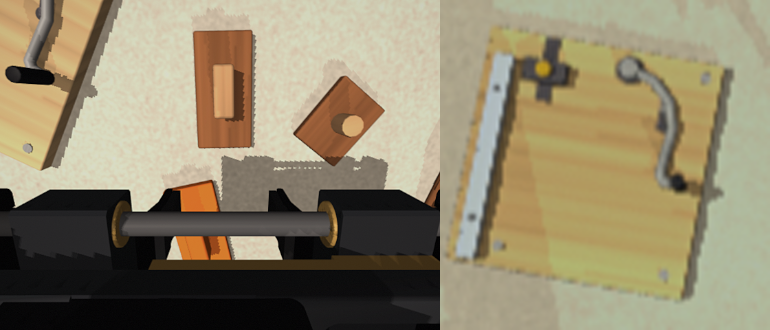

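The left half shows the board at (223,90) with its bar at (223,92), well clear of its neighbours. The right half shows the jig arm open, with its knob at (678,184). Next I'll grasp the bar.

Call:
carry_out --rows '[[[35,10,0,0,0,0.9],[68,20,0,0,0,0.9],[68,20,-40,0,0,0.9],[68,20,-80,0,0,0.9],[68,20,-105,0,0,0.9],[68,20,-119,0,0,0.9],[68,20,-119,0,0,0.9]]]' --fingers 60

```text
clock: 5.55
tool_pos: [0.5587, -0.1698, 0.0189]
eef_rot: [-3.094, -0.531, 0.005]
force: [-0.9, -0.0, -0.1]
width: 0.06
grasp_force: 0.0
```

Call:
carry_out --rows '[[[0,0,0,0,0,0],[0,0,0,0,0,0],[0,0,0,0,0,0],[0,0,0,0,0,0],[0,0,0,0,0,0],[0,0,0,0,0,0],[0,0,0,0,0,0],[0,0,0,0,0,0]]]' --fingers 10

```text
clock: 6.35
tool_pos: [0.5597, -0.1717, 0.0209]
eef_rot: [-3.097, -0.527, -0.0]
force: [-0.6, 0.9, 2.8]
width: 0.0196
grasp_force: 30.0
```

Call:
carry_out --rows '[[[0,0,25,0,0,0],[0,0,70,0,0,0],[-6,45,75,0,0,-6],[-12,90,75,0,0,-13],[-18,135,75,0,0,-20],[-24,180,75,0,0,-27],[-30,225,75,0,0,-29],[-34,265,75,0,0,-29],[-36,295,75,0,0,-29],[-36,305,75,0,0,-29],[-36,305,75,0,0,-29],[-36,305,75,0,0,-29]]]'

```text
clock: 7.55
tool_pos: [0.5237, 0.1312, 0.0952]
eef_rot: [3.129, -0.268, -0.001]
force: [-0.4, 0.4, -1.3]
width: 0.0196
grasp_force: 30.0
```

```bash
python3 - <<'E'
from h import *
grab('wrist','w3'); s=bot.get_state(); print(s['clock'],s['tool_pos'],s['eef_rot'],s['force'],s['width'])
f=load('w3'); P=cloud(f)*1000
A=lambda u,v,z:(atz(f,u,v,z)*1000).round(1)[:2]
z=P[...,2]
m=(z>33)&(z<43)&(P[...,0]>560)&(P[...,0]<645)&(P[...,1]>148)&(P[...,1]<190); print('fence',cv2.minAreaRect(P[m][:,:2].astype(np.float32)))
E
```

```text
7.6 [0.52383335 0.13068946 0.09520096] [ 3.12833827e+00 -2.69701467e-01 -6.76647534e-04] [-0.91537414 -0.98618391 -0.97490949] 0.019512345904440547
fence ((598.3095703125, 168.0161590576172), (18.57168960571289, 80.32376098632812), 80.35004425048828)
```

View pics/w3.png

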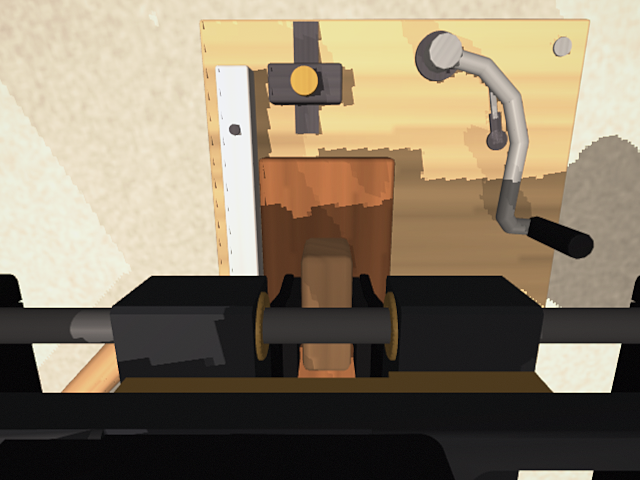

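The board hangs over the bed at (327,205), parallel to the fence and about 10 mm off it. The stop and the open arm are clear of it. I'll lower it now.

Call:
carry_out --rows '[[[0,0,-25,0,0,0],[0,0,-42,0,0,0],[0,0,-50,0,0,0],[0,0,-52,0,0,0],[0,0,-53,0,0,0],[0,0,-54,0,0,0],[0,0,-54,0,0,0]]]'

```text
clock: 8.3
tool_pos: [0.5241, 0.1332, 0.0422]
eef_rot: [-3.13, 0.265, -0.002]
force: [-0.7, -0.2, -2.1]
width: 0.0198
grasp_force: 30.0
```

```bash
python3 - <<'E'
from h import *
for i in range(3):
    bot.get_image('wrist'); s=bot.get_state(); print(s['clock'],s['tool_pos'],s['force'])
E
```

```text
8.35 [0.52402681 0.13323734 0.04215236] [-0.42331704 -0.22827353 -1.73833625]
8.4 [0.52397816 0.1332387  0.0420837 ] [ 0.17091716  0.64365701 -0.89481776]
8.45 [0.52388281 0.13325699 0.04200189] [-1.11458605  0.44147348 -0.37069674]
```

Call:
carry_out --rows '[[[0,0,-0.5,0,0,0],[0,0,-1,0,0,0],[0,0,-1,0,0,0]]]'

```text
clock: 8.75
tool_pos: [0.5237, 0.1332, 0.0408]
eef_rot: [3.13, -0.265, 0.0]
force: [-1.0, -0.7, 1.0]
width: 0.0199
grasp_force: 30.0
```

Call:
carry_out --rows '[[[0,0,-0.5,0,0,0],[0,0,-0.5,0,0,0],[0,0,-0.5,0,0,0]]]'

```text
clock: 9.05
tool_pos: [0.5237, 0.1332, 0.0408]
eef_rot: [3.13, -0.265, 0.001]
force: [-1.8, -0.5, 6.0]
width: 0.0199
grasp_force: 30.0
```

Call:
carry_out --rows '[[[0.2,1,0.3,0,0,0],[0.3,2,0.3,0,0,0],[0.5,3,0.3,0,0,0],[0.7,4,0.3,0,0,0],[0.8,5,0.3,0,0,0],[0.9,5.5,0.3,0,0,0],[0.9,5.5,0.3,0,0,0]]]'

```text
clock: 9.75
tool_pos: [0.5252, 0.1375, 0.0409]
eef_rot: [3.129, -0.266, 0.002]
force: [0.0, -3.5, 5.1]
width: 0.0199
grasp_force: 30.0
```

Call:
carry_out --rows '[[[0.1,0.5,0,0,0,0],[0.1,0.8,0,0,0,0],[0.1,0.8,0,0,0,0]]]'

```text
clock: 10.05
tool_pos: [0.5253, 0.1383, 0.0409]
eef_rot: [3.129, -0.266, 0.002]
force: [-0.4, -3.3, 4.7]
width: 0.0202
grasp_force: 30.0
```

Call:
carry_out --rows '[[[0.1,0.4,0.3,0,0,0],[0.1,0.8,0.3,0,0,0],[0.1,0.8,0.3,0,0,0]]]'

```text
clock: 10.35
tool_pos: [0.5252, 0.1401, 0.0408]
eef_rot: [3.13, -0.265, 0.001]
force: [1.2, -2.4, 3.6]
width: 0.0193
grasp_force: 30.0
```

Call:
carry_out --rows '[[[0.1,0.4,0,0,0,0],[0.1,0.7,0,0,0,0],[0.1,0.7,0,0,0,0]]]'

```text
clock: 10.65
tool_pos: [0.5251, 0.1408, 0.0409]
eef_rot: [3.13, -0.265, 0.001]
force: [1.2, -2.7, 4.6]
width: 0.0198
grasp_force: 30.0
```

Call:
carry_out --rows '[[[0.1,0.3,0,0,0,0],[0.1,0.5,0,0,0,0],[0.1,0.5,0,0,0,0]]]'

```text
clock: 10.95
tool_pos: [0.5251, 0.1411, 0.0408]
eef_rot: [3.13, -0.266, 0.001]
force: [1.9, -4.5, 4.8]
width: 0.0197
grasp_force: 30.0
```

Call:
carry_out --rows '[[[0.1,0.2,0,0,0,0],[0.1,0.4,0,0,0,0],[0.1,0.4,0,0,0,0]]]'

```text
clock: 11.25
tool_pos: [0.5251, 0.1414, 0.0408]
eef_rot: [3.13, -0.265, 0.0]
force: [0.2, -3.5, 5.3]
width: 0.0197
grasp_force: 30.0
```

```bash
python3 - <<'E'
from h import *
F=[]
for i in range(4):
    bot.get_image('wrist'); s=bot.get_state(); F.append(np.r_[s['tool_pos']*1000,s['force'],s['moment']*10])
print(np.mean(F,0).round(2))
E
```

```text
[ 5.2511e+02  1.4143e+02  4.0840e+01 -3.0000e-02 -4.0100e+00  5.4900e+00
 -7.1900e+00  3.8000e-01 -3.6000e-01]
```

Call:
carry_out --rows '[[[0,0,0.3,0,0,0],[0.1,0.3,0.3,0,0,0],[0.1,0.6,0.3,0,0,0],[0.1,0.6,0.3,0,0,0]]]'

```text
clock: 11.85
tool_pos: [0.5249, 0.1426, 0.0409]
eef_rot: [3.13, -0.265, -0.001]
force: [0.4, -2.6, 1.9]
width: 0.0195
grasp_force: 30.0
```

```bash
cat > st.py <<'E'
from h import *
F=[]
for i in range(4):
    bot.get_image('wrist'); s=bot.get_state(); F.append(np.r_[s['tool_pos']*1000,s['force'],s['moment']*10])
F=np.mean(F,0); a=np.radians(-9.65); c,n=np.cos(a),np.sin(a)
j=lambda v:[round(float(c*v[0]+n*v[1]),2),round(float(-n*v[0]+c*v[1]),2),round(float(v[2]),2)]
print(round(s['clock'],2),F.round(2),'jig pos',j(F[:3]-[541.3,88,0]),'jig force',j(F[3:6]))
E
python3 st.py
```

```text
12.05 [ 5.2492e+02  1.4262e+02  4.0860e+01  2.0000e-02 -1.6800e+00  2.2900e+00
 -3.3000e+00  6.9000e-01 -4.0000e-02] jig pos [-25.31, 51.1, 40.86] jig force [0.31, -1.66, 2.29]
```

Call:
carry_out --rows '[[[0.1,0.3,0,0,0,0],[0.1,0.6,0,0,0,0],[0.1,0.6,0,0,0,0]]]'

```text
clock: 12.35
tool_pos: [0.5249, 0.1427, 0.0409]
eef_rot: [3.13, -0.265, -0.001]
force: [-0.1, -3.3, 2.3]
width: 0.0196
grasp_force: 30.0
```

Call:
carry_out --rows '[[[0.1,0.3,0,0,0,0],[0.1,0.6,0,0,0,0],[0.1,0.6,0,0,0,0]]]'

```text
clock: 12.65
tool_pos: [0.5249, 0.1427, 0.0409]
eef_rot: [3.129, -0.265, -0.001]
force: [-1.7, -4.1, 4.5]
width: 0.0201
grasp_force: 30.0
```

```bash
python3 st.py
```

```text
12.85 [ 5.2493e+02  1.4268e+02  4.0890e+01 -1.7600e+00 -4.7500e+00  3.9400e+00
 -9.9600e+00  3.6900e+00  2.0000e-01] jig pos [-25.3, 51.16, 40.89] jig force [-0.94, -4.98, 3.94]
```

The fence is touched: y has stopped while the force rises to 5 N. Now I'll slide along it toward the stop.

Call:
carry_out --rows '[[[2,-0.6,0,0,0,0],[5,-1.1,0,0,0,0],[8,-1.6,0,0,0,0],[11,-2.1,0,0,0,0],[14,-2.6,0,0,0,0],[17,-3.1,0,0,0,0],[19,-3.4,0,0,0,0],[20,-3.6,0,0,0,0],[20,-3.6,0,0,0,0]]]'

```text
clock: 13.75
tool_pos: [0.5418, 0.1398, 0.0409]
eef_rot: [3.128, -0.265, -0.011]
force: [-8.7, -4.5, 10.9]
width: 0.0198
grasp_force: 30.0
```

```bash
python3 st.py
```

```text
13.95 [ 5.4183e+02  1.3976e+02  4.0850e+01 -9.4500e+00 -4.1600e+00  1.0650e+01
 -7.1200e+00  1.7600e+01 -1.3000e-01] jig pos [-8.16, 51.12, 40.85] jig force [-8.62, -5.69, 10.65]
```

Call:
carry_out --rows '[[[0,0,0.4,0,0,0],[0,0,0.8,0,0,0],[0,0,0.8,0,0,0],[0,0,0.8,0,0,0]]]'

```text
clock: 14.35
tool_pos: [0.5429, 0.1396, 0.041]
eef_rot: [3.129, -0.265, -0.007]
force: [-4.8, -2.8, 2.7]
width: 0.0195
grasp_force: 30.0
```

```bash
python3 st.py
```

```text
14.55 [ 5.4293e+02  1.3961e+02  4.0950e+01 -4.9800e+00 -3.2200e+00  2.8200e+00
 -6.9500e+00  9.2500e+00  1.0000e-02] jig pos [-7.05, 51.15, 40.95] jig force [-4.37, -4.01, 2.82]
```

Call:
carry_out --rows '[[[1,-0.1,0,0,0,0],[2,-0.3,0,0,0,0],[3,-0.4,0.1,0,0,0],[4,-0.6,0.1,0,0,0],[5,-0.8,0.2,0,0,0],[6,-0.9,0.2,0,0,0],[6,-0.9,0.2,0,0,0]]]'

```text
clock: 15.25
tool_pos: [0.549, 0.1386, 0.041]
eef_rot: [3.128, -0.265, -0.008]
force: [-3.4, -3.2, 1.6]
width: 0.0199
grasp_force: 30.0
```

```bash
python3 st.py
```

```text
15.45 [ 5.4896e+02  1.3860e+02  4.1000e+01 -4.1500e+00 -3.4200e+00  1.8600e+00
 -7.2800e+00  8.7000e+00 -1.0000e-02] jig pos [-0.93, 51.16, 41.0] jig force [-3.52, -4.07, 1.86]
```

Moving freely (6.1 mm for 6 mm commanded), with 3.5 N of friction. I'll go on in smaller steps.

Call:
carry_out --rows '[[[0.5,-0.1,0,0,0,0],[1,-0.1,0,0,0,0],[1.5,-0.2,0,0,0,0],[2,-0.3,0,0,0,0],[2,-0.3,0,0,0,0]]]'

```text
clock: 15.95
tool_pos: [0.5508, 0.1383, 0.041]
eef_rot: [3.128, -0.265, -0.008]
force: [-4.3, -2.8, 3.1]
width: 0.0198
grasp_force: 30.0
```

```bash
python3 st.py
```

```text
16.15 [ 5.5075e+02  1.3829e+02  4.0990e+01 -4.8000e+00 -3.4100e+00  2.4800e+00
 -7.1800e+00  9.6200e+00  2.1000e-01] jig pos [0.89, 51.17, 40.99] jig force [-4.16, -4.16, 2.48]
```

Call:
carry_out --rows '[[[0.5,-0.1,0,0,0,0],[1,-0.1,0,0,0,0],[1.5,-0.2,0,0,0,0],[1.5,-0.2,0,0,0,0]]]'

```text
clock: 16.55
tool_pos: [0.5522, 0.1381, 0.041]
eef_rot: [3.128, -0.265, -0.008]
force: [-5.2, -3.9, 2.4]
width: 0.0199
grasp_force: 30.0
```

```bash
python3 st.py
```

```text
16.75 [ 5.5217e+02  1.3805e+02  4.1000e+01 -4.6000e+00 -3.3900e+00  2.9800e+00
 -7.0900e+00  9.8400e+00 -1.0000e-02] jig pos [2.32, 51.16, 41.0] jig force [-3.96, -4.12, 2.98]
```

Call:
carry_out --rows '[[[0.5,-0.1,0,0,0,0],[1,-0.1,0,0,0,0],[1.5,-0.2,0.1,0,0,0],[1.5,-0.2,0.1,0,0,0]]]'

```text
clock: 17.15
tool_pos: [0.5525, 0.138, 0.041]
eef_rot: [3.128, -0.264, -0.012]
force: [-7.4, -3.7, 5.1]
width: 0.0198
grasp_force: 30.0
```

```bash
python3 st.py
```

```text
17.35 [ 5.5246e+02  1.3799e+02  4.1000e+01 -7.4100e+00 -3.1300e+00  4.5000e+00
 -6.6900e+00  1.4900e+01 -3.5000e-01] jig pos [2.62, 51.15, 41.0] jig force [-6.78, -4.33, 4.5]
```

Call:
carry_out --rows '[[[0.5,-0.1,0,0,0,0],[1,-0.1,0,0,0,0],[1,-0.1,0,0,0,0]]]'

```text
clock: 17.65
tool_pos: [0.5525, 0.138, 0.041]
eef_rot: [3.127, -0.264, -0.015]
force: [-9.2, -3.4, 6.8]
width: 0.0196
grasp_force: 30.0
```

```bash
python3 st.py
```

```text
17.85 [ 5.5247e+02  1.3799e+02  4.1010e+01 -1.0050e+01 -3.2600e+00  7.0600e+00
 -6.6400e+00  1.9000e+01 -1.5000e-01] jig pos [2.63, 51.15, 41.01] jig force [-9.36, -4.9, 7.06]
```

The stop is touched: x has stopped at 2.6 while the force rises from 4 to 9 N. I'll ease the preload and let go.

Call:
carry_out --rows '[[[-0.8,-0.3,0,0,0,0],[-1.6,-0.5,0,0,0,0],[-1.6,-0.5,0,0,0,0]]]'

```text
clock: 18.15
tool_pos: [0.5525, 0.138, 0.041]
eef_rot: [3.129, -0.264, -0.01]
force: [-6.0, -2.5, 2.3]
width: 0.0196
grasp_force: 30.0
```

```bash
python3 st.py
```

```text
18.35 [ 5.5248e+02  1.3799e+02  4.1030e+01 -6.0200e+00 -2.0500e+00  3.0700e+00
 -4.9700e+00  1.2340e+01 -2.1000e-01] jig pos [2.64, 51.15, 41.03] jig force [-5.59, -3.03, 3.07]
```

Call:
carry_out --rows '[[[0,0,0,0,0,0],[0,0,0,0,0,0],[0,0,0,0,0,0],[0,0,0,0,0,0],[0,0,0,0,0,0],[0,0,0,0,0,0]]]' --fingers 30

```text
clock: 18.95
tool_pos: [0.5559, 0.1379, 0.0421]
eef_rot: [-3.13, 0.265, -0.001]
force: [-0.3, 0.0, -0.6]
width: 0.0298
grasp_force: 0.0
```

Call:
carry_out --rows '[[[0,0,5,0,0,0],[0,0,15,0,0,0],[0,0,35,0,0,0],[0,0,70,0,0,0],[-10,0,80,0,0,0],[-35,0,80,0,0,0],[-35,0,80,0,0,0]]]'

```text
clock: 19.65
tool_pos: [0.5175, 0.1379, 0.1226]
eef_rot: [3.13, -0.262, -0.003]
force: [-0.2, 0.2, -0.8]
width: 0.0297
grasp_force: 0.0
```

```bash
python3 st.py; python3 - <<'E'
from h import *
grab('wrist','w4')
f=load('w4'); P=cloud(f)*1000; z=P[...,2]
a=np.radians(-9.65); e=np.array([[np.cos(a),np.sin(a)],[-np.sin(a),np.cos(a)]])
J=(P[...,:2]-[541.3,88])@e.T
m=(z>30)&(z<37)&(J[...,0]>-70)&(J[...,1]>0)&(J[...,1]<78.5)&(J[...,0]<61); q=J[m].astype(np.float32); print('board jig',cv2.minAreaRect(q),np.median(z[m]),q.max(0),q.min(0))
E
```

```text
19.85 [ 5.2045e+02  1.3781e+02  1.2238e+02  3.8000e-01 -1.7000e-01 -5.0000e-02
  6.8000e-01 -3.0000e-02  2.0000e-01] jig pos [-28.91, 45.61, 122.38] jig force [0.41, -0.1, -0.05]
board jig ((2.8108749389648438, 48.91923141479492), (116.38114929199219, 59.1584358215332), 0.007514249067753553) 33.56642745481591 [60.998466 78.49778 ] [-55.37651  19.33458]
```

View pics/w4.png

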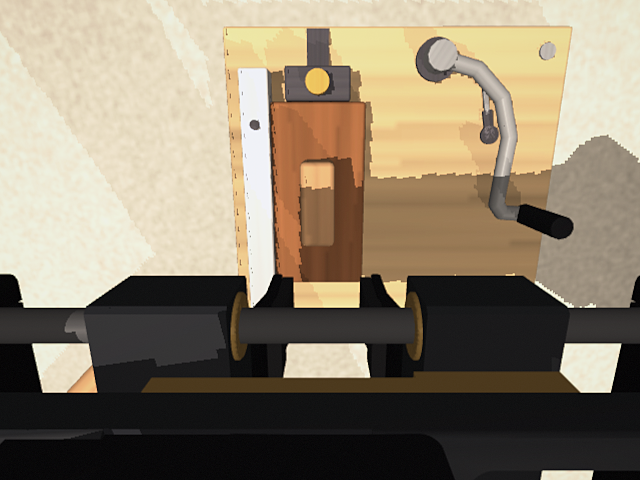

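The board at (318,190) lies along the fence and its end meets the stop. The arm is still open, with its knob at (560,227). Now I'll go to the knob's outer side with shut fingers.

Call:
carry_out --rows '[[[0,-40,0,0,0,0],[-2,-80,0,0,0,0],[-4,-120,0,0,0,0],[-7,-160,0,0,0,0],[-7,-168,0,0,0,0],[-7,-168,-30,0,0,0],[-7,-168,-60,0,0,0],[-7,-168,-75,0,0,0],[-7,-168,-75,0,0,0]]]' --fingers 0

```text
clock: 20.8
tool_pos: [0.5123, -0.0297, 0.0448]
eef_rot: [-3.13, 0.264, 0.008]
force: [0.1, -0.5, 0.1]
width: 0.0005
grasp_force: 0.0
```

```bash
python3 st.py
```

```text
21.0 [ 5.1435e+02 -2.9750e+01  4.7250e+01 -2.4000e-01  2.8000e-01  3.9000e-01
  5.6000e-01  1.7000e-01  8.0000e-02] jig pos [-6.83, -120.6, 47.25] jig force [-0.28, 0.23, 0.39]
```

Call:
carry_out --rows '[[[0,8,0,0,0,0],[-3,16,0,0,0,0],[-5,24,0,0,0,0],[-7,32,0,0,0,0],[-8,40,0,0,0,0],[-9,48,0,0,0,0],[-10,55,0,0,0,0],[-9,62,0,0,0,0],[-9,68,0,0,0,0],[-9,73,0,0,0,0],[-9,73,0,0,0,0]]]'

```text
clock: 22.1
tool_pos: [0.5054, 0.0447, 0.0475]
eef_rot: [-3.129, 0.262, -0.003]
force: [0.2, 0.5, -0.1]
width: 0.0003
grasp_force: 0.0
```

Call:
carry_out --rows '[[[0,-10,0,0,0,0],[0,-20,0,0,0,0],[0,-20,40,0,0,0],[0,-20,90,0,0,0],[0,0,90,0,0,0],[0,0,90,0,0,0],[0,0,90,0,0,0]]]'

```text
clock: 22.8
tool_pos: [0.5041, 0.0416, 0.1365]
eef_rot: [3.129, -0.266, -0.002]
force: [-0.1, -1.1, 0.1]
width: 0.0007
grasp_force: 0.0
```

```bash
python3 st.py; python3 - <<'E'
from h import *
grab('wrist','w5')
f=load('w5'); P=cloud(f)*1000; z=P[...,2]
a=np.radians(-9.65); e=np.array([[np.cos(a),np.sin(a)],[-np.sin(a),np.cos(a)]])
J=(P[...,:2]-[541.3,88])@e.T
m=(z>30)&(z<36.5)&(J[...,0]>-70)&(J[...,1]>8)&(J[...,1]<78.5)&(J[...,0]<61); q=J[m].astype(np.float32); print('board jig',cv2.minAreaRect(q),np.median(z[m]))
m=(z>64)&(z<80)&(abs(J[...,0])<60)&(J[...,1]<60)&(J[...,1]>-40)
print('knob',m.sum(),J[m].mean(0) if m.any() else 0, z[m].mean())
E
```

```text
23.0 [ 5.0390e+02  4.1400e+01  1.3597e+02 -3.0000e-02  4.2000e-01  2.1000e-01
  5.6000e-01  1.9000e-01  1.4000e-01] jig pos [-29.06, -52.2, 135.97] jig force [-0.1, 0.41, 0.21]
board jig ((-0.9644546508789062, 43.279075622558594), (123.93958282470703, 70.42977142333984), 0.02072499506175518) 33.4633184737294
knob 2728 [ 0.64846751 41.78098573] 66.26516436505305
```

View pics/w5.png

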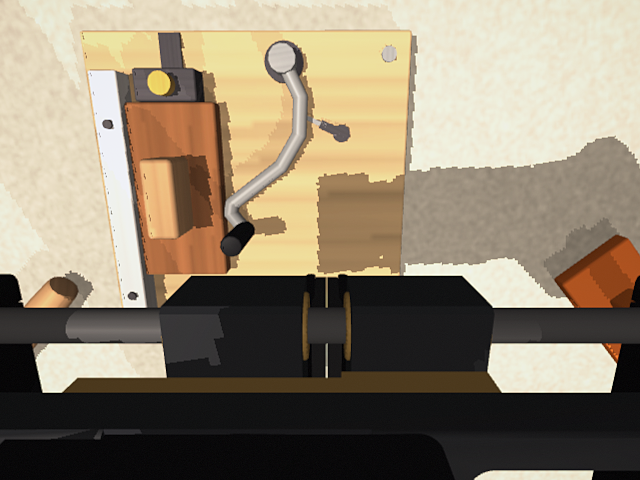

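The arm has closed onto the board's edge at (228,208), with its knob at (236,244). The board is still on the fence and stop (end edge v≈102). I'll check the angle and gaps numerically.

```bash
python3 - <<'E'
from h import *
f=load('w5'); g=load('w4'); a=np.radians(-9.65); e=np.array([[np.cos(a),np.sin(a)],[-np.sin(a),np.cos(a)]])
A=lambda f,u,v,z:(e@(atz(f,u,v,z)[:2]*1000-[541.3,88])).round(1)
k=A(f,231,245,.072); print('knob',k,'angle',np.radians((np.degrees(np.arctan2(k[1]+24,k[0]-90.4))%360)-156.4))
for n,f in(('w4',g),('w5',f)):
    P=cloud(f)*1000; z=P[...,2]; J=(P[...,:2]-[541.3,88])@e.T
    m=(z>60)&(z<70)&(abs(J[...,0])<45)&(J[...,1]<70)&(J[...,1]>30); print(n,'bar',cv2.minAreaRect(J[m].astype(np.float32)),z[m].mean())
E
```

```text
knob [-22.7   4.9] angle 0.16172482152663195
w4 bar ((4.336603164672852, 49.52003479003906), (49.66497802734375, 19.825363159179688), 0.2953088879585266) 65.26008432617103
w5 bar ((4.224678039550781, 48.95522689819336), (49.99662399291992, 20.274633407592773), 0.028893230482935905) 65.00356135211243
```

The arm angle is about 0.16, and the board hasn't moved. Handing in.

```bash
python3 -c "
from plant import bot
print(bot.close_job())"
```

```text
the job is handed in; nothing more can be done
None
```

The board lies flat against the fence and the end stop, both found gently by touch (about 5 N each); the sprung arm has closed onto it at about 0.16 rad, nothing else was touched, and the job was handed in at about 23 s with no verdict returned.

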